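Lift the wet painted tile onto the drying rack with the spatula

TASK

The tile on the plywood board has just been painted, so lift it with the spatula and never touch it with the gripper: feel for the board with the blade's edge, pressing only lightly, slide the blade under the tile without ramming it into the fence at the board's far side, and lift it clear. Carry it face up and roughly level to the drying rack and set it down gently, square and centred, across the two bearers of the empty bay. Then draw the blade out, lay the spatula back as it was, its handle centred across both bars of the tool rest, and leave everything else where it stands.

Things in the scene. Friction and masses are not known exactly. Their poses are not given: they have to be found in the camera images.
- tile: the wet tile, lying on the board: square 100 x 100 mm, 9 mm thick, about 0.2 kg, terracotta with a white and blue painted face. Origin at the centre of its underside, z up through the face, x and y along its edges. Its lower edges are undercut all round: the flat underside is 86 x 86 mm, and a shallow bevel rises 1.8 mm over 7 mm from there to the outer edge
- spatula: cranked spatula, 0.26 kg, its handle lying across the tool rest's two bars. Origin: middle of the handle's underside; x along the handle towards the blade, z up. Handle x -66 to +54, 18 mm wide (y), 22 mm tall (z 0 to 22). A 12 mm wide neck drops at x = 66 to the rear of the steel blade, which runs forward from (66, 0, -34 mm): 100 long, 48 wide, 2.5 mm thick, front 20 mm tapering to a 0.4 mm edge
- spatula_grip (a point): where to grip the handle, between the rest's bars: 11 mm above the middle of the handle's underside; fingers close along the spatula's y. Note: the blade is bent at its rear by up to 5 degrees up or down from parallel to the handle, differently each time, and the poses do not show it: its front edge lies (166, 0, -34 +- 9 mm) from the spatula's origin, and has to be felt or seen
- board: fixed plywood work board, 240 mm (x) x 200 mm (y) x 12 mm, top at z = 12 mm. Origin at the centre of its underside. A fence 12 mm thick and 22 mm high above the board runs along its far side, its near face at x = +100 mm in the board's frame. The tile lies up to 35 mm in front of the fence, roughly parallel to it
- rack: fixed wooden drying rack: base 130 mm (x) x 210 mm (y) x 8 mm, with four bearers along x (130 mm long, 12 mm wide, tops 38 mm above the table) that form two bays side by side, centred at y = -52 and +52 mm. Origin at the centre of its underside. The bay at -52 mm holds a dry tile
- rack_bay (a point): the empty bay (y = +52 mm of the rack): midway between its two bearers, at the height of their tops (38 mm). The clear gap between the two bearers is 58 mm wide and open at both ends; below the tops it is 30 mm deep. The rack's x runs along the bearers
- rest: fixed wooden tool rest between board and rack: a foot 110 x 70 x 6 mm with two bars across it (along y), 60 mm long, 10 mm thick, at x = -36 and +36 mm, their tops 45 mm above the table (62 mm clear between them). The handle lies on both bars, its middle over the origin, the blade hanging free over a cardboard sheet. Origin at the centre of its underside
- done_tile: bystander: a tile like the first, already drying in the rack's other bay. Origin at the centre of its underside
- pot: bystander: small paint pot, 30 mm across and 30 mm high, standing on the board near its near left corner. Origin under its centre
- bottle: bystander: paint bottle, 54 mm across, 150 mm high, beyond the task's things
- mug: bystander: mug, 76 mm across, 85 mm high, beyond the task's things
- jar: bystander: jar with lid, 60 mm across, 70 mm high, beyond the spatula
- brush: bystander: paint brush 170 mm long lying on the table near the robot, on its right (-y)
- sanding_block: bystander: cork sanding block 70 x 35 x 22 mm, on the table near the robot, on its left (+y)

How it is judged (in metres and radians):
On the way:
1. the tile is lifted clear of the board on the spatula (height (world z) of tile above 0.045 m and contact force between tile and spatula above 0.4 N and contact force between tile and board below 0.05 N and angle between tile's own z axis and vertical below 0.4 rad), for 0.2 s.
At the end, for the whole second after the job is handed in: Tile at rest face up on both bearers of the empty bay, within 25 mm along and 10 mm across of the bay middle and 0.12 rad of square, clear of the spatula; spatula still, its handle level on both bars of the rest, its middle within 15 mm (along and across) of the rest centre (x of tile in the frame of rack_bay between -0.025 and 0.025 m and y of tile in the frame of rack_bay between -0.01 and 0.01 m and z of tile in the frame of rack_bay between -0.004 and 0.004 m and angle between each of tile, spatula's own z axis and vertical below 0.06 rad and (angle between the x axis of tile and the x axis of rack, either way round below 0.12 rad or angle between the y axis of tile and the x axis of rack, either way round below 0.12 rad) and linear speed of each of tile, spatula below 0.01 m/s and contact force between tile and spatula below 0.02 N and x of spatula in the frame of rest between -0.015 and 0.015 m and y of spatula in the frame of rest between -0.015 and 0.015 m and height (world z) of spatula between 0.041 and 0.049 m); the robot touches nothing.
It fails at once if the gripper or arm touches the wet tile (contact force between any of the fingers, the arm and tile above 0.3 N).
It fails at once if the spatula is pressed hard on the board (over 15 N) (contact force between spatula and board above 15 N).
It fails at once if the tile is rammed into the board or its fence (over 30 N) or banged down on the rack (over 20 N) (contact force between tile and board above 30 N or contact force between tile and rack above 20 N).
It fails at once if the tile tips up steeply (over 0.6 rad) (angle between tile's own z axis and vertical above 0.6 rad).
It fails at once if the dry tile is shifted by more than 12 mm or another bystander by more than 30 mm (distance of done_tile from where it was at the start of the episode above 0.012 m or distance of any of pot, bottle, mug, jar, brush, sanding_block from where it was at the start of the episode above 0.03 m).
It also fails if it takes over 72 s, if anything falls off the work surface, if the arm or the gripper's body presses on something with over 40 N, if the wrist force passes 120 N, or if a joint passes its speed limit or range.

ROBOT

A 6-joint arm with a two-finger parallel gripper is mounted at the origin on the work surface. World frame = base frame: x ahead of the robot, y to its left, z up, the work surface at z = 0. Lengths are in mm, angles in rad, forces in N, time in s.
With the tool pointing down it reaches from about 400 to 925 mm from the base axis. Payload 12.5 kg.
Tool frame: the origin (TCP) lies midway between the tips of the shut fingers; the grasp point (between the pads) lies 19 mm behind it; z points along the fingers, y is the line along which they close (so a half turn about z gives the same grasp; the last joint's range is limited). The gripper opens to 95 mm and grips with 3 to 60 N. Pads are 20 mm wide; open, the fingers measure 119 mm over their backs; the gripper's body (75 mm by 180 mm) begins 59 mm behind the grasp point.
Start: joints at [1.088, 0.491, 1.559, -0, 1.092, -0.106], TCP at [229.952, 581.179, 214.661] pointing down, gripper open.
Joint ranges: [-3.1, 3.1], [-0.84, 2.19], [0.05, 2.79], [-1.13, 4.28], [0.06, 2.93], [-2.69, 2.69]. Speed limits (rad/s): [2.22, 2.22, 2.79, 3.14, 3.14, 3.14].

INTERFACE

Orientations are given as [roll, pitch, yaw] about the fixed x, y, z axes, in that order (R = Rz(yaw) Ry(pitch) Rx(roll)).
In Python, from cell import env gives the robot as it stands.
- The arm moves only by the shell command python3 -m inch 'ROWS'. ROWS is JSON, a list of rows, each a list of 7 numbers: the turn, a rotation vector about the tool's x, y, z in rad, then the shift along the tool's x, y, z in cm, then the closure, from -1 (fully open) to 1 (shut). A call has 1 to 20 rows; each row shifts and turns the commanded pose from where the row before left it, along the tool's axes as they then stand; what a row does not reach is not made up. A row lasts 1/8 s, in which the tool goes at most 62.5 mm and 10.7 degrees, less where a joint would pass 70% of its speed; a pose out of reach is approached as far as the arm can. A call with a gripper value outside its range is refused whole. The fingers move at their own pace and stop on an object; the grip force is fixed at half the most. Time passes only in rows, so rows that do not move let the fingers close. It gives the time, the measured TCP pose, the force, the opening and the grip force at its end, in the units of the state.
- env.state(): the state, without advancing time (a new reading comes with each control period).
- env.read_camera(name): name is "side" or "top"; returns a dict with "img" (400x640x3 uint8, red, green, blue), "depth" (400x640 float32, mm along the optical axis (not along the pixel's ray), 0 where there is no reading), "fx", "fy", "cx", "cy" (pixels), "D" ([k1, k2, p1, p2, k3] as OpenCV has them; the pictures are not rectified), "position" and "orientation" of the camera in the world. Camera axes: x right, y down, z forward; pixel columns grow to the right and rows downward; lengths in mm; the calibration is good to about 2 mm. A picture is of the moment at which its call begins.
- env.job_done(): hands the job in; it is judged then, once.
Trained networks look in a picture, given as the dict that the camera call returned (one of the last four; its "shot" number tells which), for a name from the list of things; names that differ only in an ending like _2 or _b are one class to them, and where a whole thing is asked for, a point or a joint stands for the part that bears it (a point fixed in the world has none). Each returns a list of dicts, best first, with "score" (0 to 1); they miss things now and then, are a little off and sometimes report something else, mostly with a low value. They report only what shows in the picture. A call takes as long as a camera call.
- env.find_in(picture, target): "centre" ([x, y, z] in mm, in the coordinates of the camera as it stood for that picture, good to about 4 mm: the middle of the surface that is visible of it).
- env.trace(picture, target): "mask" (400x640 bool, what is visible of it).
The state is a dict: "t": time; "joints": joint angles; "qvel": joint speeds; "tau": joint torques, N m; "eef_pos": TCP position; "tcp_rot": TCP orientation; "ft_force": force on the tool from outside, world axes, zero at the start; "moment": the same for the moment, N m; "opening": opening from 0.0 (shut) to 1.0 (fully open); "grip_force": force on a finger pad.
Only numpy, scipy, OpenCV 4.12 (cv2) and the standard library are available. Lean on these libraries where they do the work, as an engineer would, in place of code of your own. Each camera call takes 0.05 s, during which the arm holds its last target. There are 200 camera calls.

## Working session

There is one attempt and no reset: what is moved stays moved. The work goes in short steps, Python scripts to look and compute and a shell command to move; the robot and the scene stay as the last step left them, time stands still between calls to the robot, and variables do not carry over. Pictures are saved under pics/ and viewed, at most 10 in all, crops included, and the job is handed in when it is done.

```bash
ls; mkdir -p pics; cat > h.py <<'E'
import numpy as np, cv2
from cell import env
from scipy.spatial.transform import Rotation as R
def cam(n): return env.read_camera(n)
def Rc(p):
    o=np.array(p["orientation"]); return o if o.shape==(3,3) else R.from_euler('xyz',o).as_matrix()
def w(p,c): return Rc(p)@np.array(c)+np.array(p["position"])
def K(p): return np.array([[p["fx"],0,p["cx"]],[0,p["fy"],p["cy"]],[0,0,1.]])
def rays(p,uv):
    n=cv2.undistortPoints(np.array(uv,float).reshape(-1,1,2),K(p),np.array(p["D"],float)).reshape(-1,2)
    return np.c_[n,np.ones(len(n))]
def cloud(p,m):
    v,u=np.nonzero(m&(p["depth"]>0)); r=rays(p,np.c_[u,v]); c=r*p["depth"][v,u][:,None]
    return c@Rc(p).T+np.array(p["position"]), np.c_[u,v]
def onplane(p,uv,z):
    r=rays(p,uv)@Rc(p).T; o=np.array(p["position"]); return o+r*((z-o[2])/r[:,2])[:,None]
E
python3 - <<'E'
from h import *
print(env.state())
for n in("top","side"):
    p=cam(n); cv2.imwrite(f"pics/{n}0.png",p["img"][:,:,::-1]); print(n,p["position"],p["orientation"],p["fx"],p["D"])
    for t in "tile spatula board rack rest done_tile pot bottle mug jar brush sanding_block".split():
        f=env.find_in(p,t); print(t,[(np.round(w(p,d["centre"])).tolist(),round(d["score"],2)) for d in f[:2]])
E
```

```text
pics
{'t': 0.0, 'joints': array([ 1.08839768e+00,  4.91566607e-01,  1.55943821e+00, -3.78081923e-05,
        1.09171521e+00, -1.05579911e-01]), 'qvel': array([ 0.00054658, -0.00098504, -0.00049774,  0.00105768, -0.00135498,
       -0.00062979]), 'tau': array([-2.29551013e-03, -6.12634134e+01, -2.58178318e+01,  6.90926844e-02,
        4.83141316e-02, -1.22524148e-04]), 'eef_pos': array([229.8398441 , 580.9427186 , 214.06124439]), 'tcp_rot': array([-3.14046802e+00, -8.54623266e-05,  2.76479131e+00]), 'ft_force': array([ 0.67265367, -1.07285268, -0.94284166]), 'moment': array([-0.03261768,  0.05406542, -0.00434985]), 'grip_force': 0.0, 'opening': 1.0041726875049033}
top [450.84326132  33.1769564  958.87727196] [-3.00121853 -0.02099059 -1.56439968] 415.76134906327906 [-0.01605072  0.          0.          0.          0.        ]
tile [([589.0, 277.0, 23.0], 0.7)]
spatula [([565.0, 8.0, 19.0], 0.64), ([513.0, 9.0, -1.0], 0.22)]
board [([541.0, 285.0, 11.0], 0.85), ([591.0, 277.0, 24.0], 0.52)]
rack [([571.0, -226.0, 7.0], 0.8), ([473.0, 351.0, 42.0], 0.34)]
rest [([511.0, 11.0, -2.0], 0.91
[... 355 characters left out ...]
20081 592.7421268 ] [-2.17460867  0.02265553 -3.04706134] 428.62368558193754 [-0.0740288  0.         0.         0.         0.       ]
tile [([588.0, 287.0, 20.0], 0.91)]
spatula [([534.0, 13.0, 46.0], 0.67)]
board [([546.0, 323.0, 15.0], 0.93), ([572.0, -228.0, 21.0], 0.54)]
rack [([571.0, -228.0, 24.0], 0.76), ([515.0, 36.0, 4.0], 0.26)]
rest [([510.0, 36.0, 2.0], 0.76), ([334.0, -226.0, 18.0], 0.38)]
done_tile [([587.0, -302.0, 51.0], 0.7)]
pot [([472.0, 365.0, 39.0], 0.97)]
bottle [([793.0, 142.0, 75.0], 0.96)]
mug [([768.0, -95.0, 58.0], 0.81), ([347.0, 239.0, 21.0], 0.26)]
jar [([758.0, 37.0, 41.0], 0.77)]
brush [([334.0, -227.0, 17.0], 0.6)]
sanding_block [([347.0, 238.0, 21.0], 0.88)]
```

View pics/top0.png

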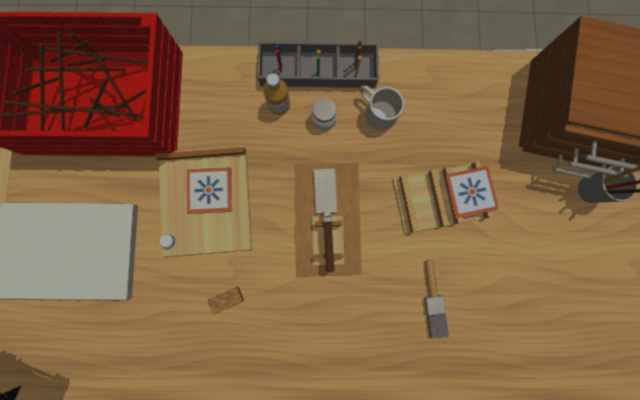

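View pics/side0.png

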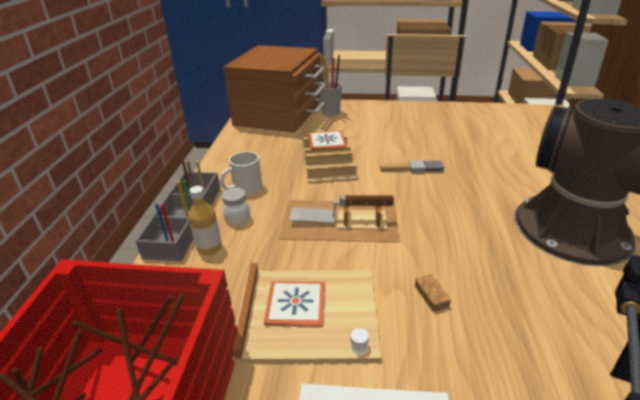

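The top view shows the tile at px (209,190) with the fence above it (y≈155), the spatula handle at (328,245) and its blade at (325,190), and the empty bay at about (422,200). The side view agrees. Next I'll measure the poses.

```bash
cat > m.py <<'E'
from h import *
def rect(P): 
    (c,s,a)=cv2.minAreaRect(P[:,:2].astype(np.float32)); return np.round(c,1),np.round(s,1),round(((a+45)%90)-45,2)
for n in("top","side"):
    p=cam(n); print(n)
    def mask(t): return max(env.trace(p,t),key=lambda d:d["score"])["mask"]
    for t,z in(("tile",21),("done_tile",47),("board",12)):
        m=mask(t); m=cv2.morphologyEx(m.astype(np.uint8),cv2.MORPH_OPEN,np.ones((3,3)))>0
        v,u=np.nonzero(m); Q=onplane(p,np.c_[u,v],z); C,_=cloud(p,m)
        print(t,"plane",rect(Q),"med z",np.median(C[:,2]).round(1),"cloud c",np.median(C,0).round(1))
    m=mask("spatula"); C,uv=cloud(p,m)
    np.save(f"{n}_spat.npy",C)
    H=C[C[:,2]>55]; print("handle",len(H),H.mean(0).round(1),"z",np.percentile(H[:,2],[10,50,90]).round(1)); 
    print(rect(H),"rest-handle")
    B=C[(C[:,0]>550)]; print("blade",len(B),B.mean(0).round(1),rect(B))
    if len(B)>10:
        for lo in range(540,680,10):
            s=B[(B[:,0]>=lo)&(B[:,0]<lo+10)]
            if len(s): print("  ",lo,len(s),np.median(s,0).round(1))
    for t,zl,zh in(("rack",30,45),("rest",35,50)):
        C,_=cloud(p,mask(t)); S=C[(C[:,2]>zl)&(C[:,2]<zh)]
        print(t,len(C),len(S),np.median(S,0).round(1) if len(S) else"",rect(S) if len(S)>5 else "")
        np.save(f"{n}_{t}.npy",C)
    # whole-region cloud
    A,uv=cloud(p,np.ones((400,640),bool)); np.save(f"{n}_all.npy",A)
E
python3 m.py
```

```text
top
tile plane (array([589.8, 275.4]), array([100.2,  99.1]), 2.16) med z 21.7 cloud c [589.  275.1  21.7]
done_tile plane (array([ 588.5, -314.3]), array([100.8, 102.6]), 11.54) med z 47.6 cloud c [ 586.8 -313.6   47.6]
board plane (array([568.1, 289. ]), array([240.8, 210.6]), 5.27) med z 12.5 cloud c [545.1 290.5  12.5]
handle 468 [471.3   4.2  66.3] z [63.7 66.5 68.7]
(array([476.9,   4.4]), array([126.7,  18.4]), 2.93) rest-handle
blade 843 [596.1  10.9  17.6] (array([598. ,  10.7]), array([98., 49.]), 3.05)
   550 88 [555.4   9.5  14.9]
   560 100 [564.8   9.5  15.8]
   570 85 [574.6   9.6  16.3]
   580 101 [585.4   9.7  17.5]
   590 88 [594.9  12.1  18. ]
   600 84 [605.7  12.2  18.8]
   610 99 [615.   12.2  19.7]
   620 85 [624.9  12.3  19.9]
   630 84 [634.4  12.3  19.5]
   640 29 [641.    7.4  18.8]
rack 3298 851 [ 568.1 -235.6   38. ] (array([ 579.4, -260.7]), array([129.9, 186.9]), 11.09)
rest 5697 170 [478.8  12.9  45.2] (array([479. ,   5.1]), array([80.8, 57.7]), 0.45)
side
tile plane (array([588.5, 280.2]), array([ 99.1, 103.6]), 3.19) med z 21.5 cloud c [588.4 285.   21.5]
done_tile plane (array([ 585.9, -305.7]), array([101.4, 116.4]), 13.5) med z 46.3 cloud c [ 585.8 -303.4   46.3]
board plane (array([567. , 281.6]), array([240.3, 230.5]), 4.77) med z 12.0 cloud c [549.7 324.9  12. ]m.py:13: RuntimeWarning: Mean of empty slice.
  H=C[C[:,2]>55]; print("handle",len(H),H.mean(0).round(1),"z",np.percentile(H[:,2],[10,50,90]).round(1));
  ret = um.true_divide(
Traceback (most recent call last):
  File "m.py", line 13, in <module>
    H=C[C[:,2]>55]; print("handle",len(H),H.mean(0).round(1),"z",np.percentile(H[:,2],[10,50,90]).round(1));
                                                                 ~~~~~~~~~~~~~^^^^^^^^^^^^^^^^^^^
IndexError: index -1 is out of bounds for axis 0 with size 0
```

```bash
cat > m2.py <<'E'
from h import *
def lab(C,yaw,c): 
    r=np.array([[np.cos(yaw),np.sin(yaw)],[-np.sin(yaw),np.cos(yaw)]]); return (C[:,:2]-c)@r.T
from scipy.ndimage import label
for n in("top","side"):
    p=cam(n); A,uv=cloud(p,np.ones((400,640),bool)); print(n)
    # rack bearers
    S=A[(A[:,0]>490)&(A[:,0]<670)&(A[:,1]>-275)&(A[:,1]<-100)&(A[:,2]>31)&(A[:,2]<44)]
    best=max(np.radians(np.arange(4,18,.25)),key=lambda a:(np.histogram(lab(S,a,[570,-225])[:,1],bins=np.arange(-100,150,2))[0]**2.).sum())
    L=lab(S,best,np.array([570,-225.])); h,e=np.histogram(L[:,1],bins=np.arange(-60,120,4))
    print("rack yaw",np.degrees(best),len(S),"hist",[(int(a),int(b)) for a,b in zip(e,h) if b])
    print("x extents",np.percentile(L[:,0],[1,99]).round(1),"medz",np.median(S[:,2]).round(1))
    # fence
    F=A[(A[:,0]>630)&(A[:,0]<710)&(A[:,1]>170)&(A[:,1]<400)&(A[:,2]>29)&(A[:,2]<40)]
    if len(F)>20:
        k=np.polyfit(F[:,1],F[:,0],1); r=F[:,0]-np.polyval(k,F[:,1]); print("fence x at y=277",np.polyval(k,277).round(1),"yaw",np.degrees(-np.arctan(k[0])).round(2),np.percentile(r,[2,98]).round(1),len(F))
    # rest bars
    B=A[(A[:,0]>420)&(A[:,0]<540)&(abs(A[:,1]-5)<45)&(A[:,2]>38)&(A[:,2]<50)]
    for lo,hi in((430,465),(495,535)):
        b=B[(B[:,0]>lo)&(B[:,0]<hi)]; print("bar",len(b),np.percentile(b[:,:2],[3,97],axis=0).round(1).tolist() if len(b) else "")
    H=A[(A[:,0]>400)&(A[:,0]<548)&(abs(A[:,1]-5)<30)&(A[:,2]>57)&(A[:,2]<76)]
    if len(H)>20:
        k=np.polyfit(H[:,0],H[:,1],1); print("handle yaw",np.degrees(np.arctan(k[0])).round(2),"y at 480",np.polyval(k,480).round(1),"x",np.percentile(H[:,0],[1,99]).round(1),"z",np.median(H[:,2]).round(1),len(H))
    P=A[(A[:,0]>556)&(A[:,0]<625)&(abs(A[:,1]-11)<20)&(A[:,2]>8)&(A[:,2]<30)]
    if len(P)>20: 
        k=np.linalg.lstsq(np.c_[P[:,0]-550,P[:,1]-10,np.ones(len(P))],P[:,2],rcond=None)[0]; print("blade slope deg",np.degrees(np.arctan(k[:2])).round(2),"z at 550",k[2].round(2),len(P))
E
python3 m2.py
```

```text
top
rack yaw 11.0 770 hist [(-60, 10), (-56, 12), (-52, 16), (-48, 4), (-44, 27), (-28, 55), (-24, 100), (-20, 100), (-16, 99), (40, 5), (44, 99), (48, 99), (52, 130), (56, 13)]
x extents [-61.2  66.2] medz 38.0
fence x at y=277 675.7 yaw 3.83 [-8.1 24.8] 552
bar 87 [[438.6, -23.1], [447.5, 31.3]]
bar 91 [[510.2, -22.9], [519.4, 34.2]]
handle yaw 3.12 y at 480 4.7 x [411.8 528.5] z 66.6 476
blade slope deg [4.52 0.64] z at 550 14.43 542
side
rack yaw 10.75 493 hist [(-60, 2), (-56, 14), (-52, 25), (-48, 37), (-44, 23), (-40, 1), (-32, 2), (-28, 22), (-24, 30), (-20, 62), (-16, 64), (-12, 6), (40, 12), (44, 33), (48, 44), (52, 99), (56, 16)]
x extents [-61.6  65.1] medz 36.3
fence x at y=277 673.3 yaw 4.48 [-5.8  6.3] 695
bar 55 [[437.5, 8.9], [458.4, 34.8]]
bar 62 [[503.4, 11.3], [530.9, 37.1]]
handle yaw 3.23 y at 480 9.3 x [411.9 528. ] z 64.6 407
blade slope deg [ 4.36 -0.03] z at 550 13.55 315
```

Measured: spatula origin ≈ (479.5, 4.8), yaw 3.1°, blade bent up about 4.4°. Tile is at (589, 276), yaw about 2.3°, and the fence face at x ≈ 669. Bay middle is (569, -210), yaw 10.9°.

```bash
cat > go.py <<'E'
# python3 go.py x y z yawdeg pitchdeg(nose-down of spatula) : prints turn then shift (tool axes after the turn)
import sys; from h import *
def info():
    s=env.state(); M=R.from_euler('xyz',s["tcp_rot"]); return s,M
def target(yaw,pitch): # spatula axes: x = -tool x, y = tool y, z=-tool z
    S=R.from_euler('ZY',[yaw,pitch],degrees=True).as_matrix(); return R.from_matrix(np.c_[-S[:,0],S[:,1],-S[:,2]])
if __name__=="__main__":
    x,y,z,yaw,pi=map(float,sys.argv[1:6]); s,M=info(); T=target(yaw,pi)
    rv=(M.inv()*T).as_rotvec(); d=T.inv().apply(np.array([x,y,z])-s["eef_pos"])/10
    print("t",round(s["t"],2),"F",s["ft_force"].round(1),"turn",rv.round(4),"shift cm",d.round(2))
E
python3 go.py 479.5 4.8 140 3.1 0
```

```text
t 2.0 F [ 0.8 -1.2 -0.6] turn [ 1.000e-04  0.000e+00 -4.309e-01] shift cm [-21.8  -58.9    7.47]
```

```bash
python3 -m inch '[[0,0,-0.1437,0,0,0,-1],[0,0,-0.1436,0,0,0,-1],[0,0,-0.1436,0,0,0,-1],[0,0,0,-1.557,-4.207,0.534,-1],[0,0,0,-1.557,-4.207,0.534,-1],[0,0,0,-1.557,-4.207,0.534,-1],[0,0,0,-1.557,-4.207,0.534,-1],[0,0,0,-1.557,-4.207,0.534,-1],[0,0,0,-1.557,-4.207,0.534,-1],[0,0,0,-1.557,-4.207,0.534,-1],[0,0,0,-1.557,-4.207,0.534,-1],[0,0,0,-1.557,-4.207,0.534,-1],[0,0,0,-1.557,-4.207,0.534,-1],[0,0,0,-1.557,-4.207,0.534,-1],[0,0,0,-1.557,-4.207,0.534,-1],[0,0,0,-1.557,-4.207,0.534,-1],[0,0,0,-1.557,-4.207,0.534,-1],[0,0,0,0,0,0,-1]]'; python3 go.py 479.5 4.8 37 3.1 0
```

```text
t: 4.25
eef_pos: [480.4, 2.6, 139.5]
tcp_rot: [-3.141, 0.0, -3.091]
ft_force: [0.4, 1.0, -0.4]
opening: 1.0
grip_force: 0.0
t 4.25 F [ 0.4  1.  -0.4] turn [-0.0001  0.0002 -0.0033] shift cm [ 0.08  0.22 10.25]
```

```bash
python3 -m inch '[[0,0,0,0.08,0.1,3.5,-1],[0,0,0,0,0.08,3.5,-1],[0,0,0,0,0,2.0,-1],[0,0,0,0,0,1.25,-1],[0,0,0,0,0,0,-1],[0,0,0,0,0,0,0],[0,0,0,0,0,0,0.4],[0,0,0,0,0,0,0.6],[0,0,0,0,0,0,0.7],[0,0,0,0,0,0,1],[0,0,0,0,0,0,1],[0,0,0,0,0,0,1]]'; python3 go.py 479.5 4.8 37 3.1 0
```

```text
t: 5.75
eef_pos: [478.6, 6.6, 37.3]
tcp_rot: [3.142, -0.0, -3.087]
ft_force: [-0.5, 0.4, 0.2]
opening: 0.322
grip_force: 0.0
t 5.75 F [-0.5  0.4  0.2] turn [ 0.0001 -0.      0.0001] shift cm [-0.08 -0.19  0.03]
```

```bash
python3 -m inch '[[0,0,0,0,0,0,1],[0,0,0,0,0,0,1],[0,0,0,0,0,0,1],[0,0,0,0,0,0,1],[0,0,0,0,0,0,1]]'
```

```text
t: 6.38
eef_pos: [478.6, 6.6, 37.4]
tcp_rot: [3.142, 0.0, -3.088]
ft_force: [0.4, -0.7, -0.4]
opening: 0.19
grip_force: 30.0
```

```bash
python3 -m inch '[[0,0,0,0,0,-0.5,1],[0,0,0,0,0,-1,1],[0,0,0,0,0,-2.5,1],[0,0,0,0,0,-3,1],[0,0,0,0,0,-3,1],[0,0,0,0,0,0,1],[0,0,0,0,0,0,1]]'; cat > blade.py <<'E'
from go import *
s,M=info(); print(s["ft_force"].round(2),s["eef_pos"].round(1))
S=np.c_[-M.as_matrix()[:,0],M.as_matrix()[:,1],-M.as_matrix()[:,2]]
for n in("top","side"):
    p=cam(n); m=max(env.trace(p,"spatula"),key=lambda d:d["score"])["mask"]; C,_=cloud(p,m)
    L=(C-s["eef_pos"])@S; B=L[(L[:,0]>72)&(L[:,0]<142)&(abs(L[:,1])<22)&(abs(L[:,2]+20)<14)]
    k=np.linalg.lstsq(np.c_[B[:,0],B[:,1],np.ones(len(B))],B[:,2],rcond=None)[0]
    E=L[(L[:,0]>60)&(abs(L[:,1])<35)&(abs(L[:,2]+20)<14)]
    print(n,len(B),"slope",np.degrees(np.arctan(k[:2])).round(2),"z at rear x=67",(k[0]*67+k[2]).round(2),"xmax",np.percentile(E[:,0],[98,99.5]).round(1),"y",np.percentile(E[:,1],[2,50,98]).round(1))
E
python3 blade.py; python3 go.py 351 266.4 138 2.3 0
```

```text
t: 7.25
eef_pos: [478.1, 6.7, 137.0]
tcp_rot: [3.141, -0.0, -3.087]
ft_force: [-0.4, 0.5, -2.6]
opening: 0.183
grip_force: 30.0
[-0.41  0.45 -2.56] [478.1   6.7 137. ]
top 553 slope [ 3.97 -0.1 ] z at rear x=67 -22.96 xmax [161.2 162.8] y [-23.5  -1.4  22.3]
side 343 slope [4.42 0.22] z at rear x=67 -24.89 xmax [159.9 161.8] y [-23.4   3.6  24.4]
t 7.45 F [-0.4  0.2 -2.5] turn [ 0.0004 -0.0016  0.0139] shift cm [11.67 26.46 -0.15]
```

```bash
python3 -m inch '[[0,0,0.0139,0,0,0,1],[0,0,0,1.3,2.94,0,1],[0,0,0,1.3,2.94,0,1],[0,0,0,1.3,2.94,0,1],[0,0,0,1.3,2.94,0,1],[0,0,0,1.3,2.94,0,1],[0,0,0,1.3,2.94,0,1],[0,0,0,1.3,2.94,0,1],[0,0,0,1.3,2.94,0,1],[0,0,0,1.3,2.94,0,1],[0,0.05,0,0,0,2,1],[0,0.044,0,0,0,2,1],[0,0,0,0,0,0,1],[0,0,0,0,0,0,1]]'; python3 go.py 351 266.4 60 2.3 5.4
```

```text
t: 9.2
eef_pos: [350.1, 266.2, 97.7]
tcp_rot: [-3.142, -0.093, -3.102]
ft_force: [0.2, 0.1, -3.6]
opening: 0.186
grip_force: 30.0
t 9.2 F [ 0.2  0.1 -3.6] turn [ 0.      0.0011 -0.0003] shift cm [-0.44  0.02  3.75]
```

```bash
python3 -m inch '[[0,0,0,-0.27,0,1.5,1],[0,0,0,-0.14,0,1.5,1],[0,0,0,-0.14,0,1.1,1],[0,0,0,-0.02,0,0.2,1],[0,0,0,0,0,0,1],[0,0,0,0,0,0,1]]'; python3 go.py 351 266.4 48 2.3 5.4;  python3 blade.py
```

```text
t: 9.95
eef_pos: [351.9, 266.4, 54.5]
tcp_rot: [3.141, -0.093, -3.101]
ft_force: [-0.4, 0.4, -2.7]
opening: 0.187
grip_force: 30.0
t 9.95 F [-0.4  0.4 -2.7] turn [0.0004 0.0011 0.0001] shift cm [ 0.03 -0.    0.65]
[-0.44  0.41 -2.72] [351.9 266.4  54.5]
top 632 slope [4.76 0.27] z at rear x=67 -23.38 xmax [160.5 162.7] y [-23.9  -1.2  22.6]
side 758 slope [ 4.59 -0.62] z at rear x=67 -23.34 xmax [160.2 161.9] y [-23.6   1.8  23.7]
```

```bash
python3 - <<'E'
from h import *
p=cam("side"); i=p["img"][240:380,200:480]; cv2.imwrite("pics/s1.png",cv2.resize(i,None,fx=2.8,fy=2.8,interpolation=cv2.INTER_CUBIC)[:,:,::-1])
E
```

```text
(no output)
```

View pics/s1.png

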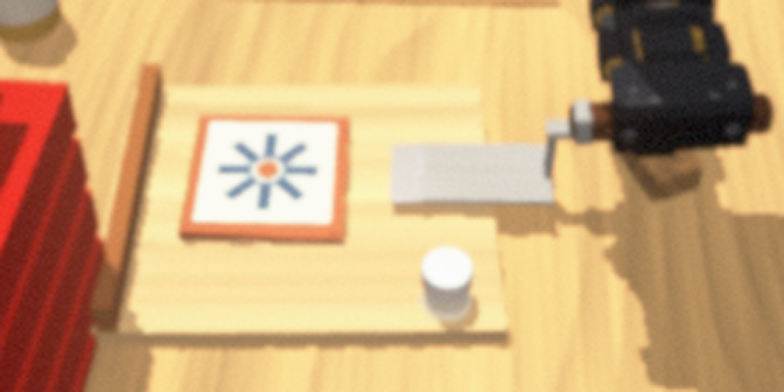

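The picture shows the blade at crop px (470,175), a little above the board, lined up with the tile at (265,175). Next I'll feel for the board.

```bash
f='ft_force|eef_pos'; python3 -m inch '[[0,0.006,0,-0.03,0,0.3,1],[0,0,0,-0.02,0,0.2,1],[0,0,0,0,0,0,1],[0,0,0,0,0,0,1]]'|egrep $f; for i in 1; do python3 -m inch '[[0,0,0,-0.005,0,0.05,1],[0,0,0,-0.005,0,0.05,1],[0,0,0,0,0,0,1]]'|egrep $f; python3 -m inch '[[0,0,0,-0.005,0,0.05,1],[0,0,0,0,0,0,1]]'|egrep $f; done
```

```text
eef_pos: [351.7, 266.3, 49.0]
ft_force: [-0.3, 0.9, -2.4]
eef_pos: [351.7, 266.3, 48.0]
ft_force: [-0.4, -0.2, -2.3]
eef_pos: [351.7, 266.3, 47.5]
ft_force: [-0.4, 0.0, -3.1]
```

```bash
cat > st.py <<'E'
from h import *
s=env.state(); print(s["t"].__round__(2),s["eef_pos"].round(2),s["ft_force"].round(2),s["moment"].round(3))
E
python3 st.py; python3 -m inch '[[0,0,0,-0.005,0,0.05,1],[0,0,0,0,0,0,1]]'>/dev/null; python3 st.py; python3 -m inch '[[0,0,0,-0.005,0,0.05,1],[0,0,0,0,0,0,1]]'>/dev/null; python3 st.py;  python3 -m inch '[[0,0,0,-0.005,0,0.05,1],[0,0,0,0,0,0,1]]'>/dev/null; python3 st.py
```

```text
11.32 [351.68 266.31  47.5 ] [-0.43  0.05 -3.09] [-0.018 -0.043 -0.02 ]
11.57 [351.67 266.29  46.97] [-0.22 -0.6  -2.58] [ 0.017 -0.026  0.038]
11.82 [351.68 266.32  46.51] [-0.9  -0.61 -2.44] [ 0.042 -0.077 -0.02 ]
12.07 [351.66 266.34  46.05] [-1.44 -0.17 -1.84] [ 0.051 -0.11   0.008]
```

```bash
python3 -m inch '[[0,0,0,-0.005,0,0.05,1],[0,0,0,0,0,0,1]]'>/dev/null; python3 st.py;  python3 -m inch '[[0,0,0,-0.005,0,0.05,1],[0,0,0,0,0,0,1]]'>/dev/null; python3 st.py
```

```text
12.32 [351.61 266.32  45.55] [-2.5   0.17  0.44] [-0.029 -0.082 -0.047]
12.57 [351.63 266.33  45.01] [-2.22 -0.09  0.57] [-0.024 -0.017 -0.007]
```

```bash
python3 -m inch '[[0,0,0,-0.497,0,-0.05,1],[0,0,0,-0.497,0,-0.05,1],[0,0,0,-0.497,0,-0.05,1],[0,0,0,-0.497,0,-0.05,1]]'>/dev/null; python3 st.py; python3 -m inch '[[0,0,0,-0.4,0,-0.04,1],[0,0,0,-0.4,0,-0.04,1],[0,0,0,-0.4,0,-0.04,1],[0,0,0,0,0,0,1]]'>/dev/null; python3 st.py;python3 -m inch '[[0,0,0,-0.4,0,-0.04,1],[0,0,0,-0.4,0,-0.04,1],[0,0,0,-0.4,0,-0.04,1],[0,0,0,0,0,0,1]]'>/dev/null; python3 st.py;
cat > look.py <<'E'
import sys; from go import *
s,M=info(); S=np.c_[-M.as_matrix()[:,0],M.as_matrix()[:,1],-M.as_matrix()[:,2]]
p=cam("top")
m=cv2.morphologyEx(max(env.trace(p,"tile"),key=lambda d:d["score"])["mask"].astype(np.uint8),cv2.MORPH_OPEN,np.ones((3,3)))>0
C,_=cloud(p,m); k=np.linalg.lstsq(np.c_[C[:,0]-C[:,0].mean(),C[:,1]-C[:,1].mean(),np.ones(len(C))],C[:,2],rcond=None)[0]
z=k[2]; v,u=np.nonzero(m); Q=onplane(p,np.c_[u,v],z); c,sz,a=cv2.minAreaRect(Q[:,:2].astype(np.float32))
print("tile",np.round(c,1),"z",round(z,1),"size",np.round(sz,1),"yaw",round((a+45)%90-45,1),"slopes deg",np.degrees(k[:2]).round(1),"TCP->tile in spat",((np.array([*c,z-4])-s["eef_pos"])@S).round(1))
if len(sys.argv)>1:
    q=cam("side"); cv2.imwrite(sys.argv[1],cv2.resize(q["img"][100:390,130:480],None,fx=2,fy=2)[:,:,::-1])
E
python3 look.py
```

```text
13.07 [372.07 267.12  45.  ] [-1.61 -0.25 -0.22] [ 0.12  -0.032 -0.005]
13.57 [384.35 267.74  45.01] [ 1.28  0.01 -1.27] [-0.013 -0.502  0.026]
14.07 [396.38 268.19  44.98] [-0.73 -1.04 -0.83] [-0.018 -0.309 -0.022]
tile [600.6 276. ] z 21.7 size [100.6 100.4] yaw 2.5 slopes deg [-0.1  0.1] TCP->tile in spat [206.1  -0.4  -7. ]
```

The blade's edge is against the tile's bevel and is pushing the tile softly towards the fence, with 19 mm to go. I'll continue slowly.

```bash
for i in 1; do python3 -m inch '[[0,0,0,-0.398,0,-0.04,1],[0,0,0,-0.398,0,-0.04,1],[0,0,0,-0.398,0,-0.04,1]]'>/dev/null; python3 st.py; python3 -m inch '[[0,0,0,-0.3,0,-0.03,1],[0,0,0,-0.3,0,-0.03,1]]'>/dev/null; python3 st.py; python3 -m inch '[[0,0,0,-0.2,0,-0.02,1],[0,0,0,-0.2,0,-0.02,1]]'>/dev/null; python3 st.py; python3 look.py; done
```

```text
14.55 [407.88 268.57  45.01] [-4.45  0.7   1.38] [ 0.076  0.265 -0.065]
14.8 [413.86 268.77  44.98] [-3.46 -0.31  2.16] [-0.01   0.298 -0.061]
15.05 [417.83 268.97  44.99] [-3.08 -0.39  1.18] [0.092 0.286 0.013]
tile [617.7 276.7] z 22.0 size [102.4 104.5] yaw 2.1 slopes deg [-0.3 -0.1] TCP->tile in spat [201.7  -0.4  -6.9]
```

```bash
for i in 1; do python3 -m inch '[[0,0,0,-0.2,0,-0.02,1],[0,0,0,-0.2,0,-0.02,1]]'>/dev/null; python3 st.py; python3 -m inch '[[0,0,0,-0.2,0,-0.02,1],[0,0,0,-0.2,0,-0.02,1]]'>/dev/null; python3 st.py; python3 -m inch '[[0,0,0,-0.2,0,-0.02,1],[0,0,0,-0.2,0,-0.02,1]]'>/dev/null; python3 st.py; python3 look.py; done
```

```text
15.4 [421.86 269.15  45.01] [-3.95  0.01  2.36] [ 0.075  0.292 -0.009]
15.65 [425.94 269.32  45.02] [-4.04  0.38  0.02] [ 0.036  0.28  -0.026]
15.9 [429.96 269.47  45.  ] [-3.32 -0.79  0.8 ] [ 0.017  0.295 -0.041]
tile [617.9 275. ] z 22.4 size [105.9 107.4] yaw 3.0 slopes deg [-1.6  0.1] TCP->tile in spat [189.8  -2.   -7.7]
```

```bash
for i in 1; do python3 -m inch '[[0,0,0,-0.3,0,-0.03,1],[0,0,0,-0.3,0,-0.03,1],[0,0,0,-0.3,0,-0.03,1],[0,0,0,-0.3,0,-0.03,1]]'>/dev/null; python3 st.py; python3 -m inch '[[0,0,0,-0.3,0,-0.03,1],[0,0,0,-0.3,0,-0.03,1],[0,0,0,-0.3,0,-0.03,1],[0,0,0,-0.3,0,-0.03,1]]'>/dev/null; python3 st.py; python3 -m inch '[[0,0,0,-0.3,0,-0.03,1],[0,0,0,-0.3,0,-0.03,1],[0,0,0,-0.3,0,-0.03,1],[0,0,0,-0.3,0,-0.03,1]]'>/dev/null; python3 st.py; python3 look.py; done
```

```text
16.5 [442.08 269.96  45.  ] [-4.42  0.85  1.09] [-0.041  0.234 -0.078]
17.0 [454.07 270.43  44.98] [-4.66  0.61  1.77] [-0.039  0.329 -0.029]
17.5 [466.11 270.93  45.  ] [-5.11 -0.38  1.45] [0.094 0.452 0.045]
tile [618.5 274.1] z 23.7 size [ 97.3 100. ] yaw 2.2 slopes deg [-2.7  0.3] TCP->tile in spat [154.2  -2.9  -9.9]
```

```bash
for i in 1; do python3 -m inch '[[0,0,0,-0.3,0,-0.03,1],[0,0,0,-0.3,0,-0.03,1],[0,0,0,-0.3,0,-0.03,1],[0,0,0,-0.3,0,-0.03,1],[0,0,0,-0.3,0,-0.03,1],[0,0,0,0,0,0,1]]'>/dev/null; python3 st.py; python3 look.py;python3 -m inch '[[0,-0.01,0,0.005,0,-0.05,1],[0,-0.01,0,0.005,0,-0.05,1],[0,-0.01,0,0.005,0,-0.1,1],[0,-0.01,0,0.01,0,-0.1,1],[0,0,0,0,0,0,1],[0,0,0,0,0,0,1]]'>/dev/null; python3 st.py; python3 look.py pics/s2.png; done
```

```text
18.35 [481.23 271.52  45.  ] [-2.29  0.46  1.26] [-0.024  0.247  0.042]
tile [618.8 273.3] z 24.3 size [99.5 99.5] yaw 4.8 slopes deg [-3.4  0.1] TCP->tile in spat [139.3  -3.7 -10.9]
19.2 [480.97 271.54  48.03] [-1.4   0.11 -4.11] [0.1   0.354 0.028]
tile [619.2 273.1] z 32.9 size [104.2 103.1] yaw 6.0 slopes deg [-6.5 -2.9] TCP->tile in spat [139.1  -4.  -10.8]
```

View pics/s2.png

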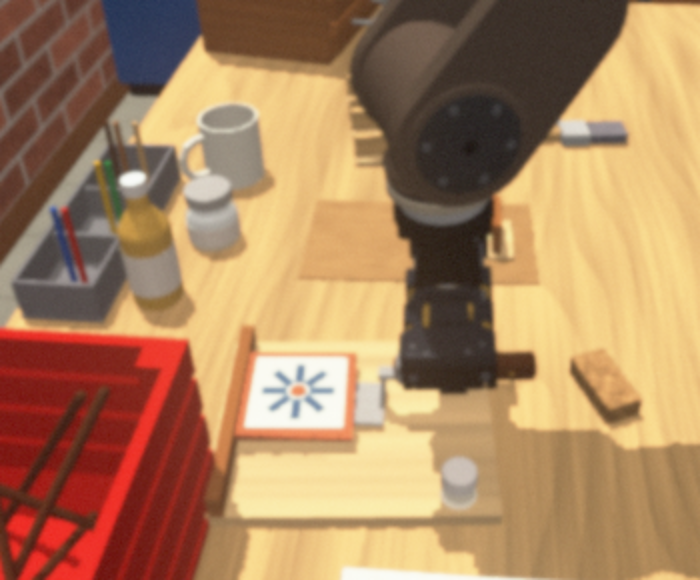

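Side view: the tile is on the blade at px (295,390), against the fence, and looks level. I'll lift it slowly while backing off from the fence.

```bash
python3 -m inch '[[0,-0.006,0,0.1,0,-0.2,1],[0,-0.006,0,0.1,0,-0.2,1],[0,-0.006,0,0.1,0,-0.3,1],[0,0,0,0.1,0,-0.3,1],[0,0,0,0.1,0,-0.4,1],[0,0,0,0.1,0,-0.5,1],[0,0,0,0.1,0,-0.7,1],[0,0,0,0.1,0,-0.8,1],[0,0,0,0,0,0,1],[0,0,0,0,0,0,1]]'>/dev/null; python3 st.py; cat > tl.py <<'E'
from go import *
s,M=info(); S=np.c_[-M.as_matrix()[:,0],M.as_matrix()[:,1],-M.as_matrix()[:,2]]
for n in("top","side"):
    p=cam(n); m=max(env.trace(p,"tile"),key=lambda d:d["score"])["mask"]
    m=cv2.erode(m.astype(np.uint8),np.ones((3,3)))>0; C,_=cloud(p,m); C=C[abs(C[:,2]-np.median(C[:,2]))<15]
    D=C-C.mean(0)
    for _ in range(3):
        k=np.linalg.lstsq(np.c_[D[:,:2],np.ones(len(D))],D[:,2],rcond=None)[0]; r=abs(D[:,2]-np.c_[D[:,:2],np.ones(len(D))]@k); D=D[r<3*np.median(r)+.5]
    z=C.mean(0)[2]; m2=cv2.dilate(m.astype(np.uint8),np.ones((3,3)))>0; v,u=np.nonzero(m2); Q=onplane(p,np.c_[u,v],z); c,sz,a=cv2.minAreaRect(Q[:,:2].astype(np.float32))
    print(n,"c",np.round(c,1),"z",z.round(1),"med",np.median(C,0).round(1),"sz",np.round(sz,1),"yaw",round((a+45)%90-45,1),"slope",np.degrees(k[:2]).round(1),"in spat",((np.array([*c,z-4.5])-s["eef_pos"])@S).round(1),"spat yaw",np.degrees(np.arctan2(S[1,0],S[0,0])).round(2),"pitch",np.degrees(-np.arcsin(S[2,0])).round(2))
E
python3 tl.py
```

```text
20.6 [474.52 271.24  82.35] [ 0.26  0.17 -5.03] [ 0.025  0.223 -0.053]
top c [612.5 274.4] z 68.5 med [614.9 271.   68.5] sz [101.8 101.9] yaw 5.5 slope [2.  0.2] in spat [138.6  -2.4 -12.6] spat yaw 2.3 pitch 2.4
side c [611.3 279.2] z 67.5 med [610.3 283.3  67.6] sz [ 99.5 102.2] yaw 4.4 slope [2.1 0.8] in spat [137.7   2.4 -13.6] spat yaw 2.3 pitch 2.4
```

```bash
python3 go.py 433.8 -234.6 125 2.3 2.4; python3 -m inch '[[0,0,0,0,0,-1,1],[0,0,0,0,0,-1.2,1],[0,0,0,0,0,-1.2,1],[0,0,0,0,0,-0.9,1],[0,0,0,0,0,0,1]]'; python3 go.py 433.8 -234.6 125 2.3 2.4
```

```text
t 20.8 F [ 0.2  1.1 -4.3] turn [-0.0001 -0.0005  0.    ] shift cm [  6.27 -50.38  -4.03]
t: 21.42
eef_pos: [476.6, 271.5, 126.2]
tcp_rot: [3.141, -0.041, -3.101]
ft_force: [0.4, 0.2, -5.0]
opening: 0.188
grip_force: 30.0
t 21.43 F [ 0.4  0.2 -5. ] turn [0.0006 0.0014 0.0001] shift cm [  6.3  -50.39   0.38]
```

```bash
python3 -m inch '[[0,0,0,0.06,-0.5,0,1],[0,0,0,0.12,-1,0,1],[0,0,0,0.19,-1.5,0,1],[0,0,0,0.25,-2,0,1],[0,0,0,0.316,-2.525,0,1],[0,0,0,0.316,-2.525,0,1],[0,0,0,0.316,-2.525,0,1],[0,0,0,0.316,-2.525,0,1],[0,0,0,0.316,-2.525,0,1],[0,0,0,0.316,-2.525,0,1],[0,0,0,0.316,-2.525,0,1],[0,0,0,0.316,-2.525,0,1]]' | egrep 'eef|ft'; python3 -m inch '[[0,0,0,0.316,-2.525,0,1],[0,0,0,0.316,-2.525,0,1],[0,0,0,0.316,-2.525,0,1],[0,0,0,0.316,-2.525,0,1],[0,0,0,0.316,-2.525,0,1],[0,0,0,0.316,-2.525,0,1],[0,0,0,0.316,-2.525,0,1],[0,0,0,0.316,-2.525,0,1],[0,0,0,0.25,-2,0,1],[0,0,0,0.19,-1.5,0,1],[0,0,0,0.12,-1,0,1],[0,0,0,0.06,-0.5,0,1],[0,0,0,0,0,0,1],[0,0,0,0,0,0,1]]' | egrep 'eef|ft'; python3 tl.py;python3 go.py 433.8 -234.6 95 10.2 4.4
```

```text
eef_pos: [454.4, 16.5, 126.7]
ft_force: [0.3, -0.1, -5.2]
eef_pos: [433.8, -234.3, 127.9]
ft_force: [-0.2, 0.1, -4.9]
top c [ 572.  -227.4] z 111.5 med [ 570.6 -226.9  111.6] sz [103.  104.6] yaw 4.9 slope [ 1.3 -0.2] in spat [139.1   1.2 -15. ] spat yaw 2.33 pitch 2.41
side c [ 570.6 -221.4] z 110.4 med [ 568.5 -218.1  110.6] sz [100.9 108.1] yaw 2.7 slope [ 1.1 -0.3] in spat [138.    7.4 -16.2] spat yaw 2.33 pitch 2.41
t 24.88 F [ 0.1  0.7 -5. ] turn [ 0.0082  0.0349 -0.1371] shift cm [-0.25 -0.01  3.29]
```

```bash
python3 -m inch '[[0.0014,0.003,-0.0228,0,0,0,1],[0.0027,0.007,-0.0457,0,0,0.3,1],[0.0027,0.007,-0.0457,0,0,0.6,1],[0.0014,0.003,-0.0228,0,0,0.8,1],[0,0,0,0,0,0.6,1],[0,0,0,0,0,0.4,1],[0,0,0,0,0,0,1],[0,0,0,0,0,0,1]]' | egrep 'eef|ft'; python3 tl.py; python3 blade.py; python3 - <<'E'
from h import *
p=cam("top"); cv2.imwrite("pics/t3.png",cv2.resize(p["img"][130:290,360:540],None,fx=4,fy=3.7)[:,:,::-1])
E
```

```text
eef_pos: [432.3, -235.1, 101.1]
ft_force: [0.1, 0.6, -4.5]
top c [ 567.5 -210.2] z 82.1 med [ 567.3 -209.9   82. ] sz [100.3 101.5] yaw 13.1 slope [-0.1 -0.1] in spat [138.7   0.7 -15. ] spat yaw 10.15 pitch 3.54
side c [ 568.4 -208.1] z 80.9 med [ 568.8 -201.8   81. ] sz [102.1 120.1] yaw 13.5 slope [-0.1 -0.3] in spat [140.    2.7 -16.1] spat yaw 10.15 pitch 3.54
[-0.17 -0.1  -4.48] [ 432.3 -235.1  101.1]
top 158 slope [ 5.5  -0.16] z at rear x=67 -24.65 xmax [89.2 89.5] y [-21.3   0.6  22.2]
side 35 slope [6.79 1.87] z at rear x=67 -26.16 xmax [84.5 84.9] y [-21.5   5.3  24.1]
```

View pics/t3.png

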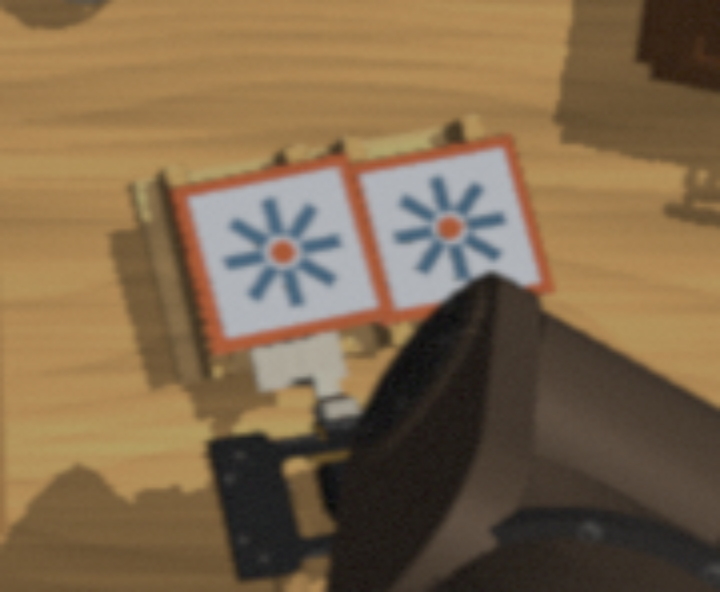

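The top view shows the tile level over the empty bay at px (283,250), with the dry tile beside it about 5 mm away. I'll trim the yaw and lower it.

```bash
python3 -m inch '[[0,0,0.015,0,0.27,0,1],[0,0,0,-0.03,0,0.4,1],[0,0,0,-0.04,0,0.6,1],[0,0,0,-0.04,0,0.6,1],[0,0,0,-0.03,0,0.5,1],[0,0,0,-0.02,0,0.3,1],[0,0,0,-0.01,0,0.2,1],[0,0,0,0,0,0,1],[0,0,0,0,0,0,1]]' | egrep 'eef|ft'; python3 tl.py; python3 - <<'E'
from h import *
p=cam("side"); cv2.imwrite("pics/s4.png",cv2.resize(p["img"][110:220,270:430],None,fx=4.5,fy=4.5)[:,:,::-1])
E
```

```text
eef_pos: [431.9, -232.4, 75.0]
ft_force: [0.2, -0.4, -4.7]
top c [ 568.1 -209.5] z 56.0 med [ 568.2 -209.7   56. ] sz [100.3 100.9] yaw 12.1 slope [ 0.1 -0.2] in spat [139.3   0.6 -14.9] spat yaw 9.3 pitch 3.54
side c [ 566.4 -204.7] z 54.7 med [ 566.1 -201.2   54.8] sz [100.  111.5] yaw 12.5 slope [ 0.  -0.5] in spat [138.5   5.7 -16.3] spat yaw 9.3 pitch 3.54
```

View pics/s4.png

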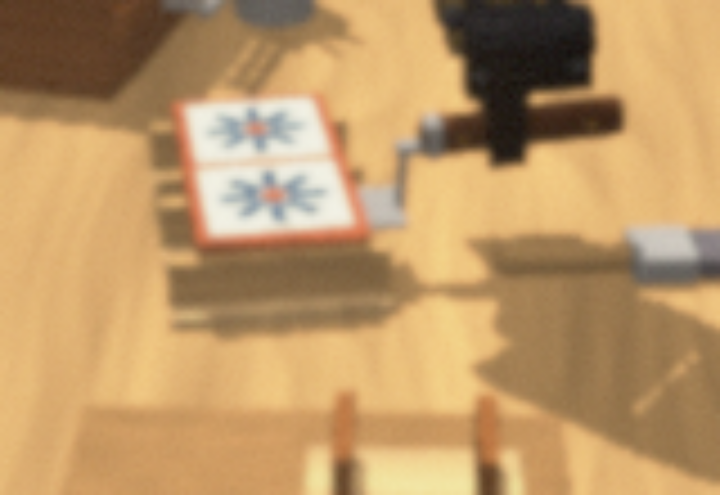

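The tile hangs about 8 mm above the bearers, in line with the bay, at crop px (270,200). I'll lower it slowly.

```bash
python3 -m inch '[[0,0,0,-0.006,0,0.1,1],[0,0,0,-0.006,0,0.1,1],[0,0,0,-0.006,0,0.1,1],[0,0,0,-0.006,0,0.1,1],[0,0,0,-0.006,0,0.1,1],[0,0,0,-0.003,0,0.05,1],[0,0,0,0,0,0,1]]' | egrep 'eef|ft'; python3 -m inch '[[0,0,0,-0.003,0,0.05,1],[0,0,0,-0.003,0,0.05,1],[0,0,0,-0.003,0,0.05,1],[0,0,0,-0.003,0,0.05,1],[0,0,0,0,0,0,1]]' | egrep 'eef|ft'; python3 -m inch '[[0,0,0,-0.003,0,0.05,1],[0,0,0,-0.003,0,0.05,1],[0,0,0,-0.003,0,0.05,1],[0,0,0,-0.003,0,0.05,1],[0,0,0,0,0,0,1]]' | egrep 'eef|ft';  python3 -m inch '[[0,0,0,-0.003,0,0.05,1],[0,0,0,-0.003,0,0.05,1],[0,0,0,-0.003,0,0.05,1],[0,0,0,-0.003,0,0.05,1],[0,0,0,0,0,0,1]]' | egrep 'eef|ft'; python3 tl.py
```

```text
eef_pos: [431.8, -232.4, 69.4]
ft_force: [0.2, 1.0, -4.9]
eef_pos: [431.8, -232.4, 67.3]
ft_force: [-0.3, -0.5, -5.2]
eef_pos: [431.9, -232.5, 65.4]
ft_force: [-0.0, -0.7, -2.6]
eef_pos: [431.8, -232.4, 63.3]
ft_force: [-0.2, -0.0, -3.3]
top c [ 567.8 -208. ] z 47.6 med [ 567.2 -208.7   47.6] sz [100.5 103.3] yaw 12.1 slope [0.2 0.1] in spat [139.2   2.2 -11.6] spat yaw 9.3 pitch 3.56
side c [ 566.4 -204.8] z 46.3 med [ 567.  -202.    46.4] sz [103.3 111.7] yaw 12.4 slope [ 0.1 -0.2] in spat [138.3   5.6 -12.9] spat yaw 9.3 pitch 3.56
```

```bash
python3 -m inch '[[0,0,0,-0.012,0,0.2,1],[0,0,0,-0.012,0,0.2,1],[0,0,0,-0.012,0,0.2,1],[0,0,0,0.2,0,0.012,1],[0,0,0,0.4,0,0.024,1],[0,0,0,0.4,0,0.024,1],[0,0,0,0,0,0,1]]' | egrep 'eef|ft'; python3 tl.py|cut -c1-60
```

```text
eef_pos: [421.6, -234.1, 57.5]
ft_force: [0.4, -0.0, -2.4]
top c [ 567.4 -209.2] z 47.7 med [ 567.2 -209.2   47.7] sz [
side c [ 565.9 -204.3] z 46.3 med [ 565.7 -200.2   46.4] sz
```

```bash
python3 -m inch '[[0,0,0,0.4,0,0.024,1],[0,0,0,0.6,0,0.037,1],[0,0,0,0.7,0,0.043,1],[0,0,0,0.7,0,0.043,1],[0,0,0,0.7,0,0.043,1],[0,0,0,0.7,0,0.043,1],[0,0,0,0.7,0,0.043,1],[0,0,0,0.7,0,0.043,1],[0,0,0,0.7,0,0.043,1],[0,0,0,0.7,0,0.043,1],[0,0,0,0.7,0,0.043,1],[0,0,0,0.7,0,0.043,1],[0,0,0,0.5,0,0.03,1],[0,0,0,0,0,0,1],[0,0,0,0,0,0,1]]' | egrep 'eef|ft'; python3 tl.py|cut -c1-130; python3 go.py 345 -248 140 3.1 0.7
```

```text
eef_pos: [338.1, -247.9, 57.5]
ft_force: [0.6, -0.7, -3.4]
top c [ 567.3 -209.7] z 47.7 med [ 566.8 -209.7   47.7] sz [ 98.8 101. ] yaw 12.4 slope [0.2 0.2] in spat [2.328e+02 7.000e-01 1.0
side c [ 566.3 -204.2] z 46.4 med [ 567.3 -201.1   46.5] sz [100.2 110.7] yaw 11.7 slope [ 0.  -0.2] in spat [232.8   6.2  -1.1] s
t 33.8 F [ 0.1 -0.5 -2. ] turn [-0.006  -0.0496  0.1084] shift cm [-0.59 -0.06 -8.26]
```

```bash
python3 -m inch '[[0,0,0,0,0,-1.5,1],[0,0,0,0,0,-2.5,1],[0,0,0,0,0,-2.5,1],[0,-0.025,0.054,0,0,-1.5,1],[-0.006,-0.04,0.054,0,0,0,1],[0,0,0,0,0,0,1]]' | egrep 'eef|ft'; python3 go.py 478.6 5.5 137 3.1 -0.5
```

```text
eef_pos: [342.3, -246.9, 137.3]
ft_force: [-0.9, -0.7, -2.7]
t 34.55 F [-0.9 -0.7 -2.7] turn [ 0.0006 -0.0051 -0.0018] shift cm [-14.98  24.46   0.16]
```

```bash
python3 -m inch '[[0,-0.005,-0.002,-0.6,1,0,1],[0,0,0,-1.4,2.3,0,1],[0,0,0,-1.8,2.9,0,1],[0,0,0,-1.8,2.9,0,1],[0,0,0,-1.8,2.9,0,1],[0,0,0,-1.8,2.9,0,1],[0,0,0,-1.8,2.9,0,1],[0,0,0,-1.8,2.9,0,1],[0,0,0,-1.4,2.3,0,1],[0,0,0,-0.6,1,0,1],[0,0,0,0,0.45,0,1],[0,0,0,0,0,0,1],[0,0,0,0,0,0,1]]' | egrep 'eef|ft'; python3 go.py 478.6 5.5 60 3.1 -0.5; cat > hd.py <<'E'
from go import *
for n in("top","side"):
    p=cam(n); C,_=cloud(p,max(env.trace(p,"spatula"),key=lambda d:d["score"])["mask"]); s=env.state()
    for lo,hi in((-75,-25),(25,54),(70,142)):
        D=C-s["eef_pos"]; q=D[(D[:,0]>lo)&(D[:,0]<hi)]
        q=q[abs(q[:,2]-np.median(q[:,2]))<4]
        if len(q)>10: print(n,lo,len(q),np.median(q,0).round(1),"slope",np.degrees(np.polyfit(q[:,0],q[:,2],1)[0]).round(1),"xmin/max",np.percentile(q[:,0],[1,99]).round(1))
E
python3 hd.py
```

```text
eef_pos: [476.5, 5.0, 138.6]
ft_force: [-1.1, -0.2, -2.5]
t 36.17 F [-1.1 -0.2 -2.5] turn [ 0.0005 -0.0006  0.0017] shift cm [-0.14  0.04  7.86]
top 70 644 [113.    5.2 -20.1] slope 3.9 xmin/max [ 84.  141.7]
side -75 83 [-47.4   5.7  24. ] slope -0.1 xmin/max [-68.2 -25.1]
side 25 41 [38.5 11.1 21.8] slope -1.0 xmin/max [26.2 49.1]
side 70 405 [106.9   9.1 -21.7] slope 4.2 xmin/max [ 70.9 141. ]
  return _methods._mean(a, axis=axis, dtype=dtype,
  ret = ret.dtype.type(ret / rcount)
```

```bash
python3 -m inch '[[0,-0.007,0,-0.2,0.04,1.5,1],[0,0,0,0,0,3,1],[0,0,0,0,0,2.5,1],[0,0,0,0,0,1.5,1],[0,0,0,0,0,0.8,1],[0,0,0,0,0,0.4,1],[0,0,0,0,0,0,1]]' | egrep 'eef|ft'; python3 -m inch '[[0,0,0,0,0,0.05,1],[0,0,0,0,0,0.05,1],[0,0,0,0,0,0.05,1],[0,0,0,0,0,0,1]]' | egrep 'eef|ft'
```

```text
eef_pos: [480.2, 6.2, 41.8]
ft_force: [0.1, -0.2, -2.1]
eef_pos: [480.1, 6.2, 40.2]
ft_force: [-0.2, 0.6, -2.4]
```

```bash
for i in 1; do python3 -m inch '[[0,0,0,-0.05,0,0.05,1],[0,0,0,0,0,0.05,1],[0,0,0,0,0,0.05,1],[0,0,0,0,0,0,1]]' | egrep 'eef|ft';  python3 -m inch '[[0,0,0,0,0,0.05,1],[0,0,0,0,0,0.05,1],[0,0,0,0,0,0,1]]' | egrep 'eef|ft'; python3 -m inch '[[0,0,0,0,0,0.05,1],[0,0,0,0,0,0,1]]' | egrep 'eef|ft'; done
```

```text
eef_pos: [480.6, 6.2, 38.6]
ft_force: [0.4, 0.5, -2.3]
eef_pos: [480.6, 6.2, 37.6]
ft_force: [-0.4, 0.7, -2.0]
eef_pos: [480.7, 6.2, 37.4]
ft_force: [-0.8, 0.6, 4.2]
```

```bash
python3 -m inch '[[0,0,0,0,0,-0.01,0.5],[0,0,0,0,0,0,0.2],[0,0,0,0,0,0,-0.2],[0,0,0,0,0,0,-0.5],[0,0,0,0,0,0,-0.5],[0,0,0,0,0,0,-0.5],[0,0,0,0,0,0,-0.5]]' ; python3 -m inch '[[0,0,0,0,0,-1,-0.5],[0,0,0,0,0,-2,-0.5],[0,0,0,0,0,-3,-0.5],[0,0,0,0,0,-4,-0.5],[0,0,0,0,0,-4,-0.5],[0,0,0,2,0,-4,-0.5],[0,0,0,5,0,0,-0.5],[0,0,0,0,0,0,-0.5]]'; python3 m2.py 2>&1| egrep -v fence; python3 tl.py|cut -c1-130; python3 - <<'E'
from h import *
p=cam("side"); cv2.imwrite("pics/s5.png",cv2.resize(p["img"][110:390,200:450],None,fx=2.1,fy=2.1)[:,:,::-1])
E
```

```text
t: 39.75
eef_pos: [480.7, 6.2, 37.2]
tcp_rot: [3.141, 0.015, -3.085]
ft_force: [-0.5, 0.5, -0.5]
opening: 0.743
grip_force: 0.0
t: 40.75
eef_pos: [405.5, 2.2, 217.2]
tcp_rot: [3.141, 0.016, -3.085]
ft_force: [0.9, 0.8, -0.1]
opening: 0.746
grip_force: 0.0
top
rack yaw 12.000000000000002 283 hist [(-60, 11), (-56, 14), (-52, 16), (-44, 27), (-36, 3), (-32, 4), (-28, 10), (-24, 28), (-20, 26), (-16, 18), (-12, 1), (-8, 1), (-4, 2), (0, 1), (4, 2), (8, 2), (12, 1), (24, 1), (28, 1), (32, 3), (36, 1), (40, 3), (44, 21), (48, 26), (52, 29), (56, 7), (60, 4), (64, 18)]
x extents [-61.8  66.8] medz 38.9
bar 14 [[444.0, -23.2], [447.5, -8.6]]
bar 92 [[510.3, -23.0], [519.4, 34.2]]
handle yaw 3.18 y at 480 6.0 x [449.5 530.7] z 66.3 327
blade slope deg [ 4.75 -0.06] z at 550 14.19 535
side
rack yaw 12.25 254 hist [(-60, 5), (-56, 9), (-52, 8), (-48, 10), (-44, 10), (-28, 8), (-24, 9), (-20, 16), (-16, 7), (-12, 1), (-8, 2), (4, 2), (16, 1), (28, 1), (32, 1), (36, 2), (40, 4), (44, 4), (48, 15), (52, 43), (56, 20), (60, 52), (64, 21)]
x extents [-62.4  64.9] medz 37.4
bar 63 [[435.1, 10.5], [461.8, 34.9]]
bar 63 [[499.3, 13.8], [526.0, 36.7]]
handle yaw 3.14 y at 480 11.5 x [412.3 529.1] z 64.7 375
blade slope deg [4.64 0.78] z at 550 13.2 309
top c [ 568.4 -209.7] z 47.7 med [ 567.6 -209.2   47.7] sz [ 99.7 101.1] yaw 12.4 slope [0.  0.1] in spat [ 144.9 -220.3 -176.3] s
side c [ 566.4 -202.7] z 46.4 med [ 567.  -202.9   46.5] sz [100.2 115.6] yaw 12.4 slope [-0.2 -0.2] in spat [ 143.3 -213.3 -177.6
```

View pics/s5.png

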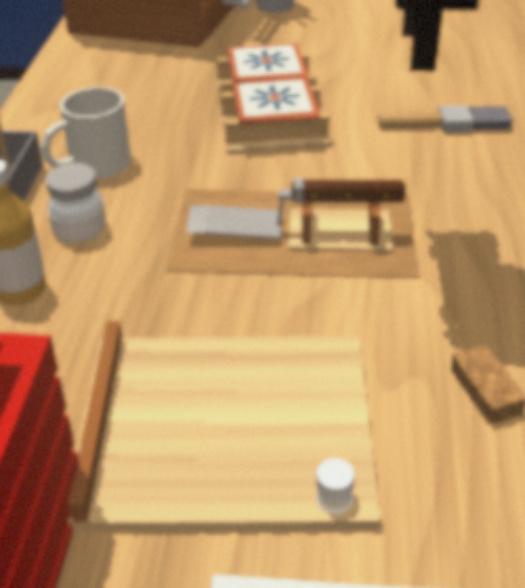

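The tile lies square in the empty bay at crop px (275,98) and the spatula is back level on both bars at (345,190). Everything else stands where it was. Handing in.

```bash
python3 -c "
from cell import env
print(env.job_done())"
```

```text
the job is handed in; nothing more can be done
None
```

The job is handed in, though no verdict came back: the tile rests level in the empty bay, about 1 mm from its middle and 0.03 rad off square, and the spatula lies level across both bars of its rest, within about 2 mm of where it was.

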